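# Find the softest sprung rest for a delicate cast

## Robot

A 7-joint arm with a two-finger parallel gripper is mounted at the origin on the work surface. World frame = base frame: x ahead of the robot, y to its left, z up, the work surface at z = 0. Lengths are in mm, angles in rad, forces in N, time in s.
With the tool pointing down it reaches from about 425 to 875 mm from the base axis. Payload 4.7 kg.
Tool frame: the origin (TCP) lies midway between the tips of the shut fingers; the grasp point (between the pads) lies 19 mm behind it; y points along the fingers, x is the direction in which the jaws open and shut, and the axes are right-handed (so a half turn about y gives the same grasp; the last joint's range is limited). The gripper opens to 87 mm and grips with 3 to 60 N. Pads are 19 mm wide; open, the fingers measure 117 mm over their backs; the gripper's body (75 mm by 190 mm) begins 51 mm behind the grasp point.
Start: joints at [-1.334, 0.321, -0.07, 1.45, 0.023, 1.371, -0.057], TCP at [143.651, 633.948, 222.587] pointing down, gripper open.
Joint ranges: [-2.86, 2.86], [-0.3, 2.09], [-1.38, 1.24], [0.06, 2.45], [-1.56, 4.7], [0.09, 2.05], [-2.69, 2.69]. Speed limits (rad/s): [2.57, 2.57, 3.14, 3.14, 3.14, 3.14, 3.14].

## Interface

Orientations are given as a unit quaternion [w, x, y, z].
In Python, from workcell import monitor, grab_frame, calibration, order gives the robot as it stands.
- The arm moves only by the shell command python3 -m handwheel 'ROWS' [OPENING] [FORCE]. ROWS is JSON, a list of rows, each an object of numbers: "dx", "dy", "dz": the shift along the world's x, y, z in cm; "wx", "wy", "wz": the turn, a rotation vector about the world's x, y, z in degrees. In form: [{"dx": .., "dy": .., "dz": .., "wx": .., "wy": .., "wz": ..}, ...]. A call has 1 to 10 rows; each row shifts and turns the commanded pose from where the row before left it; what a row does not reach is not made up. A row lasts 1/10 s, in which the tool goes at most 50 mm and 8.59 degrees, less where a joint would pass 70% of its speed; a pose out of reach is approached as far as the arm can. A call with a gripper value outside its range is refused whole. OPENING is the opening, from -1 (shut) to 1 (fully open), set as the call begins (- or left out, the last holds). The fingers move at their own pace and stop on an object; FORCE is the grip in N (left out, the last holds). Time passes only in rows, so rows that do not move let the fingers close. It gives the time, the measured TCP pose, the force and the opening at its end, in the units of the state.
- monitor.get_obs(): the state, without advancing time (a new reading comes with each control period).
- grab_frame(name): name is "scene" or "top"; returns the picture (480x640x3 uint8, red, green, blue); there is no depth.
- calibration(name): a dict with "vertical_fov" (degrees; the focal length in pixels is half the picture's height over the tangent of half this angle, whatever the lens; pixels are square), "cx", "cy" (the principal point, pixels), "k1" (the pictures are not rectified: a ray, as slopes to the right and down, at radius r is drawn at 1 + k1 r^2 times it, then the intrinsics apply), "R" (3x3) and "t" (3): a world point X has camera coordinates R X + t. Camera axes: x right, y down, z forward; pixel columns grow to the right and rows downward; lengths in mm; the calibration is good to about 2 mm. A picture is of the moment at which its call begins. calibration takes no time and is no camera call.
- order.sign_off(): hands the job in, once; it reports no verdict.
The state is a dict: "time": time; "joint_positions": joint angles; "joint_velocities": joint speeds; "joint_torque": joint torques, N m; "ee_pos": TCP position; "ee_rot": TCP orientation; "force": force on the tool from outside, world axes, zero at the start; "ft_torque": the same for the moment, N m; "finger_gap": finger opening in mm.
Only numpy, scipy, OpenCV 4.12 (cv2) and the standard library are available. Lean on these libraries where they do the work, as an engineer would, in place of code of your own. Each camera call takes 0.05 s, during which the arm holds its last target.

## Task

A delicate face cast needs the softest of the three sprung rests on the sculptor's bench. With shut fingertips press all three rubber pads, one after another, gently but well down until they stop giving easily (about 5 N); when all three have been tried, push the tag of the rest whose pad sank furthest fully down. Leave the other two tags up and the other things on the bench where they are.

Things in the scene. Friction and masses are not known exactly. Their poses are not given: they have to be found in the camera images.
- mount_a: one of three look-alike sprung rests fixed side by side, 170 to 300 mm apart in y; they change places between runs and the letter tells nothing. Plywood plate 160 x 80 x 12 mm, origin under its centre, x along it from pad to tag, within 0.25 rad of the robot's +x (tag beyond its own pad), z up. Rubber pad on a spring at x = -30 mm, tag in a black holder at x = +55 mm
- pad_a_top (a point): centre of the flat top of mount_a's round pad (66 mm across), 67 mm above the bench unpressed; goes down with the pad
- pad_a (a joint): how far mount_a's pad is pressed down, m; springs back to 0. The pads differ: a push of 5 N sinks one about 16 mm, another about 6 mm, another about 3 mm; about 6 N takes each to its stop (18, 7.5 and 3.5 mm). Press each with about 5 N; softest means sinks furthest
- mark_a (a joint): small aluminium witness slider on a thin post at the +y edge of mount_a's pad, m: 0 at the start; the pad's lug pushes it down (0.5 N) and it stays at the deepest press so far. 1.5 mm or more shows that the pad was pressed; over 10 mm only the softest pad can reach
- tag_a_top (a point): centre of the top of mount_a's tag, a flat cap 18 mm (x) by 36 mm (y) by 8 mm thick on a thin stem, between 70 and 75 mm above the bench at the start, 53 mm when fully down; nearest part of the pad is 43 mm away in -x; holder below it is 22 x 46 mm with its top 44 mm above the bench
- tag_a (a joint): how far mount_a's tag is pushed down, m: 0 to 0.005 at the start (up), 0.022 fully down at its stop; slides at about 3 N and stays where it is left
- mount_b: one of three look-alike sprung rests fixed side by side, 170 to 300 mm apart in y; they change places between runs and the letter tells nothing. Plywood plate 160 x 80 x 12 mm, origin under its centre, x along it from pad to tag, within 0.25 rad of the robot's +x (tag beyond its own pad), z up. Rubber pad on a spring at x = -30 mm, tag in a black holder at x = +55 mm
- pad_b_top (a point): centre of the flat top of mount_b's round pad (66 mm across), 67 mm above the bench unpressed; goes down with the pad
- pad_b (a joint): how far mount_b's pad is pressed down, m; springs back to 0. The pads differ: a push of 5 N sinks one about 16 mm, another about 6 mm, another about 3 mm; about 6 N takes each to its stop (18, 7.5 and 3.5 mm). Press each with about 5 N; softest means sinks furthest
- mark_b (a joint): small aluminium witness slider on a thin post at the +y edge of mount_b's pad, m: 0 at the start; the pad's lug pushes it down (0.5 N) and it stays at the deepest press so far. 1.5 mm or more shows that the pad was pressed; over 10 mm only the softest pad can reach
- tag_b_top (a point): centre of the top of mount_b's tag, a flat cap 18 mm (x) by 36 mm (y) by 8 mm thick on a thin stem, between 70 and 75 mm above the bench at the start, 53 mm when fully down; nearest part of the pad is 43 mm away in -x; holder below it is 22 x 46 mm with its top 44 mm above the bench
- tag_b (a joint): how far mount_b's tag is pushed down, m: 0 to 0.005 at the start (up), 0.022 fully down at its stop; slides at about 3 N and stays where it is left
- mount_c: one of three look-alike sprung rests fixed side by side, 170 to 300 mm apart in y; they change places between runs and the letter tells nothing. Plywood plate 160 x 80 x 12 mm, origin under its centre, x along it from pad to tag, within 0.25 rad of the robot's +x (tag beyond its own pad), z up. Rubber pad on a spring at x = -30 mm, tag in a black holder at x = +55 mm
- pad_c_top (a point): centre of the flat top of mount_c's round pad (66 mm across), 67 mm above the bench unpressed; goes down with the pad
- pad_c (a joint): how far mount_c's pad is pressed down, m; springs back to 0. The pads differ: a push of 5 N sinks one about 16 mm, another about 6 mm, another about 3 mm; about 6 N takes each to its stop (18, 7.5 and 3.5 mm). Press each with about 5 N; softest means sinks furthest
- mark_c (a joint): small aluminium witness slider on a thin post at the +y edge of mount_c's pad, m: 0 at the start; the pad's lug pushes it down (0.5 N) and it stays at the deepest press so far. 1.5 mm or more shows that the pad was pressed; over 10 mm only the softest pad can reach
- tag_c_top (a point): centre of the top of mount_c's tag, a flat cap 18 mm (x) by 36 mm (y) by 8 mm thick on a thin stem, between 70 and 75 mm above the bench at the start, 53 mm when fully down; nearest part of the pad is 43 mm away in -x; holder below it is 22 x 46 mm with its top 44 mm above the bench
- tag_c (a joint): how far mount_c's tag is pushed down, m: 0 to 0.005 at the start (up), 0.022 fully down at its stop; slides at about 3 N and stays where it is left
- brush: paintbrush lying along x, 160 mm long, its handle towards the robot, between two of the rests; origin under its middle. Not to be disturbed
- vial: small upright bottle, 24 mm across, 75 mm tall, between two of the rests; origin at centre of its underside. Not to be disturbed
- jar: closed jar, 56 mm across, 60 mm tall, on the robot's side of the rests; origin at centre of its underside. Not to be disturbed
- ear_cast: small plaster ear cast on a 60 x 45 mm slab, 24 mm tall, on the robot's side of the rests; origin at centre of its underside. Not to be disturbed
- water_cup: white mug, 72 mm across, 85 mm tall, at the left of the rests, handle on its far-left side; origin at centre of its underside. Not to be disturbed
- scraper: spatula lying at the right of the rests, 200 mm long; origin under its middle. Not to be disturbed
Things that resemble listed ones, but are neither listed nor needed, are in the scene too. Leave any green or turquoise look-alike of the mount_c alone.

How it is judged:
By the outcome, as a careful person would: the job done as asked, in the order asked, and still so for the second after the job is handed in, with the robot touching nothing.
It also fails if it takes over 54 s, if anything falls off the work surface, if the arm or the gripper's body presses on something with over 40 N, if the wrist force passes 120 N, or if a joint passes its speed limit or range.

## Working session

There is one attempt and no reset: what is moved stays moved. The work goes in short steps, Python scripts to look and compute and a shell command to move; the robot and the scene stay as the last step left them, time stands still between calls to the robot, and variables do not carry over. Pictures are saved under pics/ and viewed, and the job is handed in when it is done.

```bash
mkdir -p pics; python3 - <<'E'
from workcell import monitor, grab_frame, calibration
import cv2
o=monitor.get_obs(); print({k:o[k] for k in('time','ee_pos','ee_rot','force','finger_gap')})
for n in('scene','top'):
    print(n,calibration(n)); cv2.imwrite(f'pics/{n}0.png',cv2.cvtColor(grab_frame(n),cv2.COLOR_RGB2BGR))
E
```

```text
{'time': 0.0, 'ee_pos': array([143.56018201, 633.38376986, 221.48663209]), 'ee_rot': array([-0.55202496,  0.55291012,  0.44084222, -0.44183366]), 'force': array([ 0.09014785, -0.93897102,  0.2484563 ]), 'finger_gap': 86.90038778135272}
scene {'vertical_fov': 44.586370447366036, 'cx': 325.64925286163395, 'cy': 236.02658060583354, 'k1': 0.04695364478648729, 'R': array([[-0.89449475,  0.44698646,  0.00906895],
       [ 0.3622234 ,  0.73646145, -0.57133067],
       [-0.262056  , -0.5077673 , -0.82066986]]), 't': array([ 404.3060631 , -108.28783649, 1536.35716857])}
top {'vertical_fov': 51.15300922662831, 'cx': 317.5537231006386, 'cy': 237.65544341974956, 'k1': -0.00222276841670801, 'R': array([[-0.0069478 , -0.99959023, -0.02776872],
       [-0.99678417,  0.00913988, -0.07961021],
       [ 0.07983139,  0.02712631, -0.99643922]]), 't': array([  14.58621961,  461.77103332, 1225.25050586])}
```

View pics/scene0.png

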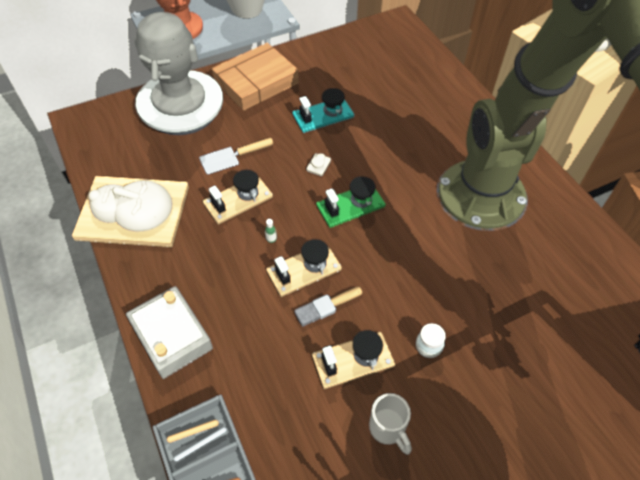

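View pics/top0.png

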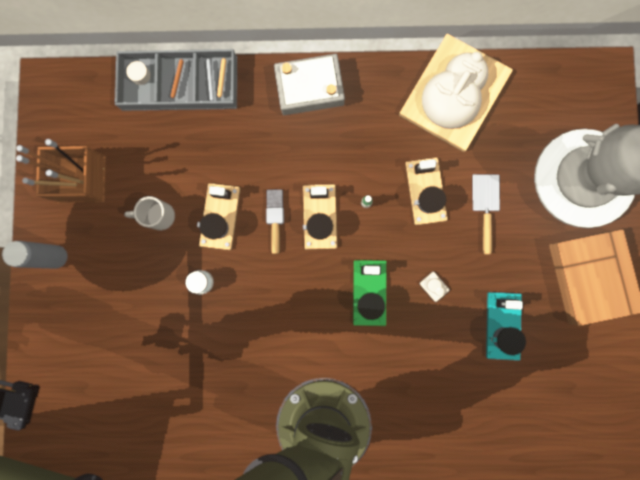

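The top view shows three plywood rests at about (218,215), (320,216) and (427,190). The green (370,293) and turquoise (505,325) look-alikes are to be left alone. Next I measure the pads and tags and check them in a crop.

```bash
cat > h.py <<'E'
import numpy as np, cv2
from workcell import monitor, grab_frame, calibration
def K(c):
    f=240/np.tan(np.radians(c['vertical_fov']/2)); return f
def ray(n,uv):
    c=calibration(n); f=K(c); d=np.array([(uv[0]-c['cx'])/f,(uv[1]-c['cy'])/f]); s=d.copy()
    for _ in range(20): s=d/(1+c['k1']*(s@s))
    R=np.array(c['R']);t=np.array(c['t']); return -R.T@t, R.T@np.array([s[0],s[1],1])
def onz(n,uv,z):
    o,d=ray(n,uv); return o+d*(z-o[2])/d[2]
def proj(n,X):
    c=calibration(n); p=np.array(c['R'])@np.array(X)+c['t']; s=p[:2]/p[2]; s=s*(1+c['k1']*(s@s)); f=K(c)
    return s*f+[c['cx'],c['cy']]
E
python3 - <<'E'
from h import *
im=cv2.imread('pics/top0.png'); sc=cv2.imread('pics/scene0.png')
hsv=cv2.cvtColor(im,cv2.COLOR_BGR2HSV)
for (u,v) in[(218,215),(320,216),(427,190)]:
    x0,y0=u-30,v-42; sub=im[y0:y0+84,x0:x0+60]; h=hsv[y0:y0+84,x0:x0+60]
    def big(m,k=1):
        cs,_=cv2.findContours(m.astype(np.uint8)*255,cv2.RETR_EXTERNAL,cv2.CHAIN_APPROX_NONE); return sorted(cs,key=cv2.contourArea)[-k:]
    ply=big((h[...,2]>140)&(h[...,1]>50)&(h[...,0]<30))[-1]
    print('ply',[np.round(onz('top',p+[x0,y0],12)[:2]) for p in cv2.boxPoints(cv2.minAreaRect(ply))])
    pad=big(h[...,2]<40)[-1]; c,r=cv2.minEnclosingCircle(pad); m=cv2.moments(pad); c2=np.array([m['m10'],m['m01']])/m['m00']
    print(' pad px',np.round(c2+[x0,y0],1),r,'xyz',np.round(onz('top',c2+[x0,y0],67)),'enc',np.round(onz('top',np.array(c)+[x0,y0],67)))
    tag=big((h[...,2]>190)&(h[...,1]<30))[-1]; rc=cv2.minAreaRect(tag)
    print(' tag px',np.array(rc[0])+[x0,y0],rc[1],rc[2],'xyz',np.round(onz('top',np.array(rc[0])+[x0,y0],72)))
a=cv2.resize(im[150:260,170:470],(800,293),interpolation=cv2.INTER_CUBIC)
b=cv2.resize(sc[150:400,180:480],(360,300),interpolation=cv2.INTER_CUBIC)
b=np.pad(b,((0,0),(0,440),(0,0)))
cv2.imwrite('pics/crop.png',np.vstack([a,b]))
for n,uv,z in[('top',(153,212),40),('top',(200,282),60),('top',(434,287),12),('top',(367,201),75),('top',(275,220),5)]: print(uv,np.round(onz(n,uv,z)))
E
```

```text
ply [array([442., 311.]), array([608., 290.]), array([595., 206.]), array([430., 228.])]Traceback (most recent call last):
  File "<stdin>", line 10, in <module>
IndexError: list index out of range
```

```bash
python3 - <<'E'
from h import *
im=cv2.imread('pics/top0.png'); sc=cv2.imread('pics/scene0.png')
hsv=cv2.cvtColor(im,cv2.COLOR_BGR2HSV)
print(hsv[226,214],hsv[226,320],hsv[200,431])
for (u,v) in[(218,215),(320,216),(427,190)]:
    x0,y0=u-30,v-42; h=hsv[y0:y0+84,x0:x0+60].astype(int); b=im[y0:y0+84,x0:x0+60].astype(int)
    def big(m):
        cs,_=cv2.findContours(m.astype(np.uint8)*255,cv2.RETR_EXTERNAL,cv2.CHAIN_APPROX_NONE); return max(cs,key=cv2.contourArea)
    ply=big((h[...,2]>140)&(h[...,1]>50)&(h[...,0]<30))
    print('ply',[np.round(onz('top',p+[x0,y0],12)[:2]).tolist() for p in cv2.boxPoints(cv2.minAreaRect(ply))])
    pad=big((b.max(2)<70)&(b.max(2)-b.min(2)<18)); c,r=cv2.minEnclosingCircle(pad); m=cv2.moments(pad); c2=np.array([m['m10'],m['m01']])/m['m00']
    print(' pad px',np.round(c2+[x0,y0],1),r,'xyz',np.round(onz('top',c2+[x0,y0],67)),'enc',np.round(onz('top',np.array(c)+[x0,y0],67)))
    tag=big((h[...,2]>190)&(h[...,1]<40)); rc=cv2.minAreaRect(tag)
    print(' tag px',np.array(rc[0])+[x0,y0],rc[1],rc[2],'xyz',np.round(onz('top',np.array(rc[0])+[x0,y0],72)))
a=cv2.resize(im[150:260,170:470],(800,293),interpolation=cv2.INTER_CUBIC)
b=cv2.resize(sc[150:400,180:480],(360,300),interpolation=cv2.INTER_CUBIC)
b=np.pad(b,((0,0),(0,440),(0,0)))
cv2.imwrite('pics/crop.png',np.vstack([a,b]))
for n,uv,z in[('top',(153,212),40),('top',(200,282),60),('top',(434,287),12),('top',(367,201),75),('top',(275,220),5)]: print(uv,np.round(onz(n,uv,z)))
E
```

```text
[11 58 62] [12 60 64] [12 59 65]
ply [[442.0, 311.0], [608.0, 290.0], [595.0, 206.0], [430.0, 228.0]]
 pad px [212.9 225.9] 13.046530723571777 xyz [489. 261.  67.] enc [489. 260.  67.]
 tag px [216.5 190.5] (7.0, 15.0) 90.0 xyz [574. 252.  72.]
ply [[600.0, 50.0], [601.0, -34.0], [434.0, -37.0], [432.0, 47.0]]
 pad px [319.3 226. ] 11.446704864501953 xyz [486.   5.  67.] enc [486.   5.  67.]
 tag px [318.  190.5] (7.0, 14.0) 90.0 xyz [571.   8.  72.]
ply [[655.0, -207.0], [667.0, -292.0], [500.0, -312.0], [488.0, -228.0]]
 pad px [431.6 200. ] 12.312581062316895 xyz [ 545. -263.   67.] enc [ 545. -264.   67.]
 tag px [427.46923447 163.75384617] (7.566118240356445, 15.628376007080078) 82.87498474121094 xyz [ 632. -254.   72.]
(153, 212) [527. 417.  40.]
(200, 282) [355. 292.  60.]
(434, 287) [ 338. -275.   12.]
(367, 201) [ 544. -109.   75.]
(275, 220) [509. 118.   5.]
```

View pics/crop.png

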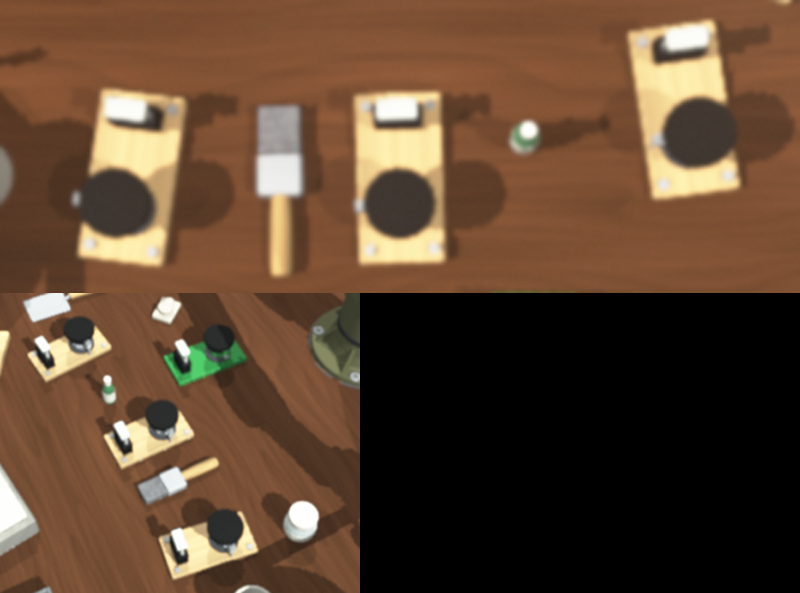

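The three plywood rests are the ones meant: the plates measure about 166 x 85, and pads and tags lie on the plate axis where described. From left to right: L pad (489,261), tag (574,252); M pad (486,5), tag (571,8); R pad (546,-263), tag (632,-254).

```bash
python3 - <<'E'
from h import *
from scipy.spatial.transform import Rotation as R
o=monitor.get_obs();q=o['ee_rot'];print(np.round(R.from_quat(q,scalar_first=True).as_matrix(),2),o['joint_positions'])
E
python3 -m handwheel '[{"dx":3.0,"dy":-3.2},{"dx":3.2,"dy":-3.5},{"dx":3.2,"dy":-3.5},{"dx":3.2,"dy":-3.5},{"dx":3.2,"dy":-3.5},{"dx":3.2,"dy":-3.5},{"dx":3.2,"dy":-3.5},{"dx":3.2,"dy":-3.5},{"dx":3.2,"dy":-3.5},{"dx":3.2,"dy":-3.5}]' -1 20
```

```text
[[ 0.22 -0.   -0.98]
 [ 0.98 -0.    0.22]
 [-0.   -1.   -0.  ]] [-1.33388741  0.32178148 -0.07008491  1.45157756  0.02262337  1.37077317
 -0.05693085]validation failed for argument at $[0]...
```

```bash
python3 -m handwheel '[{"dx":3.0,"dy":-3.2,"dz":0,"wx":0,"wy":0,"wz":1},{"dx":3.2,"dy":-3.5,"dz":0,"wx":0,"wy":0,"wz":1},{"dx":3.2,"dy":-3.5,"dz":0,"wx":0,"wy":0,"wz":1},{"dx":3.2,"dy":-3.5,"dz":0,"wx":0,"wy":0,"wz":1},{"dx":3.2,"dy":-3.5,"dz":0,"wx":0,"wy":0,"wz":2},{"dx":3.2,"dy":-3.5,"dz":0,"wx":0,"wy":0,"wz":2},{"dx":3.2,"dy":-3.5,"dz":0,"wx":0,"wy":0,"wz":2},{"dx":3.2,"dy":-3.5,"dz":0,"wx":0,"wy":0,"wz":2},{"dx":3.2,"dy":-3.5,"dz":0,"wx":0,"wy":0,"wz":0},{"dx":3.2,"dy":-3.5,"dz":0,"wx":0,"wy":0,"wz":0}]' -1 20
```

```text
time: 1.1
ee_pos: [462.5, 285.2, 222.4]
ee_rot: [0.503, -0.503, -0.497, 0.497]
force: [0.0, 1.1, 0.7]
finger_gap: 15.2
```

```bash
python3 -m handwheel '[{"dx":1.4,"dy":-1.2,"dz":-3,"wx":0,"wy":0,"wz":0},{"dx":0,"dy":0,"dz":-4,"wx":0,"wy":0,"wz":0},{"dx":0,"dy":0,"dz":-4,"wx":0,"wy":0,"wz":0},{"dx":0,"dy":0,"dz":-2,"wx":0,"wy":0,"wz":0},{"dx":0,"dy":0,"dz":0,"wx":0,"wy":0,"wz":0},{"dx":0,"dy":0,"dz":0,"wx":0,"wy":0,"wz":0}]'
python3 - <<'E'
from h import *
cv2.imwrite('pics/t1.png',cv2.cvtColor(cv2.resize(grab_frame('scene')[230:430,280:480],(800,600)),cv2.COLOR_RGB2BGR))
E
```

```text
time: 1.7
ee_pos: [475.7, 275.0, 92.8]
ee_rot: [-0.503, 0.503, 0.497, -0.497]
force: [0.2, -0.7, 0.5]
finger_gap: 0.9
```

View pics/t1.png

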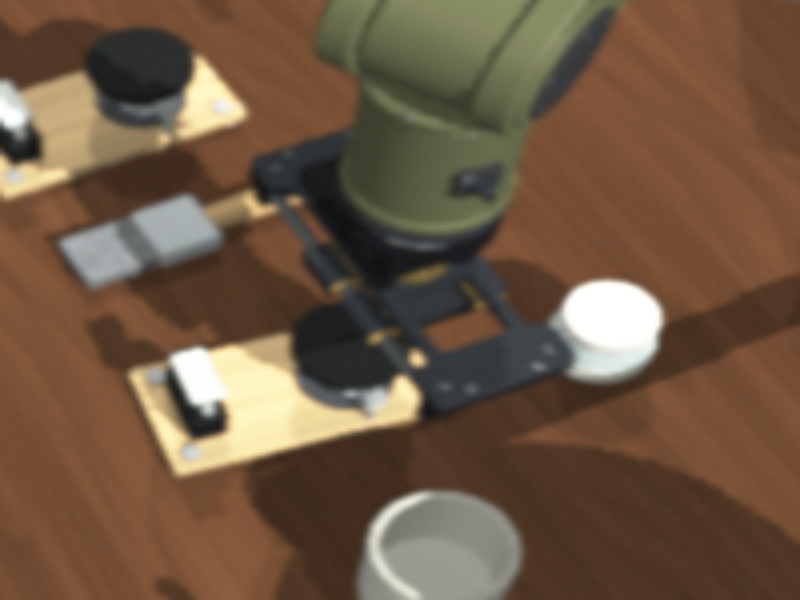

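```bash
python3 -m handwheel '[{"dx":1.3,"dy":-1.4,"dz":-1,"wx":0,"wy":0,"wz":0},{"dx":0,"dy":0,"dz":-0.8,"wx":0,"wy":0,"wz":0},{"dx":0,"dy":0,"dz":-0.4,"wx":0,"wy":0,"wz":0},{"dx":0,"dy":0,"dz":-0.2,"wx":0,"wy":0,"wz":0},{"dx":0,"dy":0,"dz":0,"wx":0,"wy":0,"wz":0}]'
python3 -m handwheel '[{"dx":0,"dy":0,"dz":-0.2,"wx":0,"wy":0,"wz":0},{"dx":0,"dy":0,"dz":-0.1,"wx":0,"wy":0,"wz":0},{"dx":0,"dy":0,"dz":0,"wx":0,"wy":0,"wz":0}]'
python3 -m handwheel '[{"dx":0,"dy":0,"dz":-0.1,"wx":0,"wy":0,"wz":0},{"dx":0,"dy":0,"dz":-0.1,"wx":0,"wy":0,"wz":0},{"dx":0,"dy":0,"dz":0,"wx":0,"wy":0,"wz":0}]'
```

```text
time: 2.25
ee_pos: [488.1, 261.7, 68.7]
ee_rot: [0.503, -0.503, -0.497, 0.497]
force: [0.0, -0.2, 0.7]
finger_gap: 0.4
time: 2.55
ee_pos: [488.7, 261.7, 66.0]
ee_rot: [0.503, -0.503, -0.497, 0.496]
force: [0.2, 2.1, 2.2]
finger_gap: 0.4
time: 2.85
ee_pos: [488.7, 261.7, 64.1]
ee_rot: [0.503, -0.503, -0.497, 0.496]
force: [-2.3, 1.2, 5.1]
finger_gap: 0.5
```

```bash
python3 -m handwheel '[{"dx":0,"dy":0,"dz":0,"wx":0,"wy":0,"wz":0}]'
python3 -m handwheel '[{"dx":0,"dy":0,"dz":-0.05,"wx":0,"wy":0,"wz":0},{"dx":0,"dy":0,"dz":0,"wx":0,"wy":0,"wz":0}]'
python3 -m handwheel '[{"dx":0,"dy":0,"dz":0,"wx":0,"wy":0,"wz":0}]'
```

```text
time: 2.95
ee_pos: [488.7, 261.7, 64.2]
ee_rot: [0.503, -0.503, -0.497, 0.496]
force: [-1.5, 1.5, 5.5]
finger_gap: 0.5
time: 3.15
ee_pos: [488.7, 261.7, 63.9]
ee_rot: [0.503, -0.503, -0.497, 0.496]
force: [-1.1, 1.8, 7.3]
finger_gap: 0.3
time: 3.25
ee_pos: [488.7, 261.7, 63.9]
ee_rot: [0.503, -0.503, -0.497, 0.496]
force: [-2.0, 0.8, 7.3]
finger_gap: 0.2
```

L sank about 3 mm at roughly 6.5 N, so it is the stiffest. Next is M.

```bash
python3 -m handwheel '[{"dx":0,"dy":0,"dz":2,"wx":0,"wy":0,"wz":0},{"dx":0,"dy":0,"dz":3,"wx":0,"wy":0,"wz":0},{"dx":0,"dy":-3.7,"dz":1,"wx":0,"wy":0,"wz":0},{"dx":0,"dy":-4,"dz":0,"wx":0,"wy":0,"wz":0},{"dx":0,"dy":-4,"dz":0,"wx":0,"wy":0,"wz":0},{"dx":0,"dy":-4,"dz":0,"wx":0,"wy":0,"wz":0},{"dx":-0.3,"dy":-4,"dz":0,"wx":0,"wy":0,"wz":0},{"dx":0,"dy":-4,"dz":0,"wx":0,"wy":0,"wz":0},{"dx":0,"dy":-2,"dz":-1,"wx":0,"wy":0,"wz":0},{"dx":0,"dy":0,"dz":-1,"wx":0,"wy":0,"wz":0}]'
python3 -m handwheel '[{"dx":0,"dy":0,"dz":0,"wx":0,"wy":0,"wz":0},{"dx":0,"dy":0,"dz":0,"wx":0,"wy":0,"wz":0},{"dx":0,"dy":0,"dz":0,"wx":0,"wy":0,"wz":0}]'
```

```text
time: 4.25
ee_pos: [485.5, -0.3, 102.7]
ee_rot: [-0.505, 0.505, 0.495, -0.495]
force: [0.4, 0.6, -0.1]
finger_gap: 0.3
time: 4.55
ee_pos: [485.9, 5.4, 103.2]
ee_rot: [-0.503, 0.503, 0.497, -0.497]
force: [0.1, -0.7, -0.5]
finger_gap: 0.2
```

```bash
python3 -m handwheel '[{"dx":0,"dy":0,"dz":-2,"wx":0,"wy":0,"wz":0},{"dx":0,"dy":0,"dz":-1,"wx":0,"wy":0,"wz":0},{"dx":0,"dy":0,"dz":-0.4,"wx":0,"wy":0,"wz":0},{"dx":0,"dy":0,"dz":0,"wx":0,"wy":0,"wz":0},{"dx":0,"dy":0,"dz":0,"wx":0,"wy":0,"wz":0}]'
python3 -m handwheel '[{"dx":0,"dy":0,"dz":-0.2,"wx":0,"wy":0,"wz":0},{"dx":0,"dy":0,"dz":-0.1,"wx":0,"wy":0,"wz":0},{"dx":0,"dy":0,"dz":0,"wx":0,"wy":0,"wz":0},{"dx":0,"dy":0,"dz":0,"wx":0,"wy":0,"wz":0}]'
python3 -m handwheel '[{"dx":0,"dy":0,"dz":-0.1,"wx":0,"wy":0,"wz":0},{"dx":0,"dy":0,"dz":-0.1,"wx":0,"wy":0,"wz":0},{"dx":0,"dy":0,"dz":0,"wx":0,"wy":0,"wz":0},{"dx":0,"dy":0,"dz":0,"wx":0,"wy":0,"wz":0}]'
```

```text
time: 5.05
ee_pos: [486.0, 4.1, 69.5]
ee_rot: [-0.503, 0.503, 0.497, -0.497]
force: [-0.5, -0.1, -0.2]
finger_gap: 0.6
time: 5.45
ee_pos: [486.2, 4.0, 66.5]
ee_rot: [-0.503, 0.504, 0.497, -0.496]
force: [1.4, 0.9, 1.4]
finger_gap: 0.3
time: 5.85
ee_pos: [486.2, 4.0, 64.4]
ee_rot: [-0.503, 0.504, 0.497, -0.496]
force: [2.0, -0.1, 2.1]
finger_gap: 0.5
```

```bash
python3 -m handwheel '[{"dx":0,"dy":0,"dz":-0.1,"wx":0,"wy":0,"wz":0},{"dx":0,"dy":0,"dz":-0.1,"wx":0,"wy":0,"wz":0},{"dx":0,"dy":0,"dz":0,"wx":0,"wy":0,"wz":0},{"dx":0,"dy":0,"dz":0,"wx":0,"wy":0,"wz":0}]'
python3 -m handwheel '[{"dx":0,"dy":0,"dz":-0.1,"wx":0,"wy":0,"wz":0},{"dx":0,"dy":0,"dz":0,"wx":0,"wy":0,"wz":0},{"dx":0,"dy":0,"dz":0,"wx":0,"wy":0,"wz":0}]'
```

```text
time: 6.25
ee_pos: [486.2, 4.0, 62.3]
ee_rot: [-0.503, 0.504, 0.497, -0.496]
force: [1.5, 0.8, 4.0]
finger_gap: 0.6
time: 6.55
ee_pos: [486.1, 4.0, 61.3]
ee_rot: [-0.503, 0.504, 0.497, -0.496]
force: [2.1, -0.2, 4.1]
finger_gap: 0.8
```

```bash
python3 -m handwheel '[{"dx":0,"dy":0,"dz":-0.1,"wx":0,"wy":0,"wz":0},{"dx":0,"dy":0,"dz":0,"wx":0,"wy":0,"wz":0},{"dx":0,"dy":0,"dz":0,"wx":0,"wy":0,"wz":0}]'
```

```text
time: 6.85
ee_pos: [486.1, 4.0, 60.4]
ee_rot: [-0.503, 0.504, 0.497, -0.496]
force: [2.3, -0.0, 5.1]
finger_gap: 0.8
```

M sank about 6.6 mm at roughly 5.4 N (medium). Next is R.

```bash
python3 -m handwheel '[{"dx":0,"dy":0,"dz":3,"wx":0,"wy":0,"wz":0},{"dx":0,"dy":0,"dz":4,"wx":0,"wy":0,"wz":0},{"dx":0.8,"dy":-3.7,"dz":1,"wx":0,"wy":0,"wz":1},{"dx":1,"dy":-4,"dz":0,"wx":0,"wy":0,"wz":1},{"dx":1,"dy":-4,"dz":0,"wx":0,"wy":0,"wz":1},{"dx":1,"dy":-4,"dz":0,"wx":0,"wy":0,"wz":1},{"dx":1,"dy":-4,"dz":0,"wx":0,"wy":0,"wz":1},{"dx":1,"dy":-4,"dz":0,"wx":0,"wy":0,"wz":1},{"dx":0.2,"dy":-3,"dz":0,"wx":0,"wy":0,"wz":0},{"dx":0,"dy":0,"dz":0,"wx":0,"wy":0,"wz":0}]'
python3 -m handwheel '[{"dx":0,"dy":0,"dz":-3,"wx":0,"wy":0,"wz":0},{"dx":0,"dy":0,"dz":-2,"wx":0,"wy":0,"wz":0},{"dx":0,"dy":0,"dz":0,"wx":0,"wy":0,"wz":0},{"dx":0,"dy":0,"dz":0,"wx":0,"wy":0,"wz":0}]'
```

```text
time: 7.85
ee_pos: [542.1, -268.4, 138.4]
ee_rot: [0.48, -0.478, -0.519, 0.522]
force: [-0.7, -0.0, 0.2]
finger_gap: 0.5
time: 8.25
ee_pos: [544.6, -261.9, 89.4]
ee_rot: [0.478, -0.475, -0.522, 0.523]
force: [-1.0, -0.3, 0.1]
finger_gap: 0.2
```

```bash
python3 -m handwheel '[{"dx":0.1,"dy":-0.1,"dz":-1,"wx":0,"wy":0,"wz":0},{"dx":0,"dy":0,"dz":-0.8,"wx":0,"wy":0,"wz":0},{"dx":0,"dy":0,"dz":-0.4,"wx":0,"wy":0,"wz":0},{"dx":0,"dy":0,"dz":-0.2,"wx":0,"wy":0,"wz":0},{"dx":0,"dy":0,"dz":-0.1,"wx":0,"wy":0,"wz":0},{"dx":0,"dy":0,"dz":-0.1,"wx":0,"wy":0,"wz":0},{"dx":0,"dy":0,"dz":0,"wx":0,"wy":0,"wz":0},{"dx":0,"dy":0,"dz":0,"wx":0,"wy":0,"wz":0}]'
python3 -m handwheel '[{"dx":0,"dy":0,"dz":-0.1,"wx":0,"wy":0,"wz":0},{"dx":0,"dy":0,"dz":-0.1,"wx":0,"wy":0,"wz":0},{"dx":0,"dy":0,"dz":0,"wx":0,"wy":0,"wz":0}]'
```

```text
time: 9.05
ee_pos: [546.8, -264.1, 64.3]
ee_rot: [-0.477, 0.477, 0.522, -0.522]
force: [-1.0, 0.9, 1.7]
finger_gap: 0.4
time: 9.35
ee_pos: [546.8, -264.1, 62.1]
ee_rot: [-0.477, 0.477, 0.522, -0.522]
force: [-0.3, 1.1, 2.1]
finger_gap: 0.4
```

Softer, as expected: 5 mm at about 2 N. Continuing down.

```bash
python3 -m handwheel '[{"dx":0,"dy":0,"dz":-0.2,"wx":0,"wy":0,"wz":0},{"dx":0,"dy":0,"dz":-0.2,"wx":0,"wy":0,"wz":0},{"dx":0,"dy":0,"dz":-0.1,"wx":0,"wy":0,"wz":0},{"dx":0,"dy":0,"dz":0,"wx":0,"wy":0,"wz":0}]'
python3 -m handwheel '[{"dx":0,"dy":0,"dz":-0.2,"wx":0,"wy":0,"wz":0},{"dx":0,"dy":0,"dz":-0.1,"wx":0,"wy":0,"wz":0},{"dx":0,"dy":0,"dz":0,"wx":0,"wy":0,"wz":0}]'
```

```text
time: 9.75
ee_pos: [546.9, -264.1, 57.1]
ee_rot: [-0.477, 0.477, 0.522, -0.522]
force: [-0.5, 0.8, 2.4]
finger_gap: 0.6
time: 10.05
ee_pos: [546.9, -264.1, 54.1]
ee_rot: [-0.476, 0.477, 0.522, -0.522]
force: [-0.4, -1.0, 4.1]
finger_gap: 0.7
```

```bash
python3 -m handwheel '[{"dx":0,"dy":0,"dz":-0.1,"wx":0,"wy":0,"wz":0},{"dx":0,"dy":0,"dz":-0.1,"wx":0,"wy":0,"wz":0},{"dx":0,"dy":0,"dz":0,"wx":0,"wy":0,"wz":0},{"dx":0,"dy":0,"dz":0,"wx":0,"wy":0,"wz":0}]'
```

```text
time: 10.45
ee_pos: [546.8, -264.2, 52.2]
ee_rot: [-0.477, 0.477, 0.522, -0.522]
force: [0.3, 0.7, 3.7]
finger_gap: 0.2
```

```bash
python3 -m handwheel '[{"dx":0,"dy":0,"dz":-0.1,"wx":0,"wy":0,"wz":0},{"dx":0,"dy":0,"dz":-0.05,"wx":0,"wy":0,"wz":0},{"dx":0,"dy":0,"dz":0,"wx":0,"wy":0,"wz":0},{"dx":0,"dy":0,"dz":0,"wx":0,"wy":0,"wz":0}]'
python3 -m handwheel '[{"dx":0,"dy":0,"dz":3,"wx":0,"wy":0,"wz":0},{"dx":0,"dy":0,"dz":3,"wx":0,"wy":0,"wz":0},{"dx":4.3,"dy":0.5,"dz":0,"wx":0,"wy":0,"wz":0},{"dx":4.3,"dy":0.5,"dz":0,"wx":0,"wy":0,"wz":0},{"dx":0,"dy":0,"dz":0,"wx":0,"wy":0,"wz":0},{"dx":0,"dy":0,"dz":0,"wx":0,"wy":0,"wz":0}]'
python3 - <<'E'
from h import *
cv2.imwrite('pics/t2.png',cv2.cvtColor(cv2.resize(grab_frame('scene')[120:270,170:370],(800,600)),cv2.COLOR_RGB2BGR))
E
```

```text
time: 10.85
ee_pos: [546.8, -264.2, 50.7]
ee_rot: [-0.477, 0.477, 0.522, -0.522]
force: [0.2, -0.6, 4.7]
finger_gap: 0.5
time: 11.45
ee_pos: [632.1, -253.2, 108.4]
ee_rot: [0.477, -0.475, -0.522, 0.524]
force: [-0.6, -0.6, 0.2]
finger_gap: 0.6
```

View pics/t2.png

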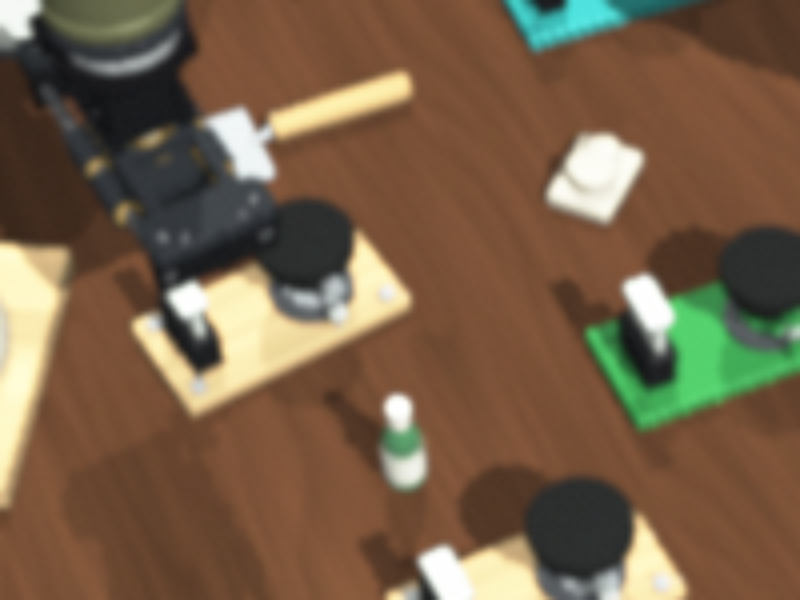

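R sank about 16.3 mm at roughly 4.7 N, so it is the softest. The crop shows its witness slider at (338,313) well down, and the fingertips over the far half of R's tag (190,295). Now the tag push.

```bash
python3 -m handwheel '[{"dx":0,"dy":0,"dz":-2,"wx":0,"wy":0,"wz":0},{"dx":0,"dy":0,"dz":-1,"wx":0,"wy":0,"wz":0},{"dx":0,"dy":0,"dz":-0.5,"wx":0,"wy":0,"wz":0},{"dx":0,"dy":0,"dz":-0.4,"wx":0,"wy":0,"wz":0},{"dx":0,"dy":0,"dz":-0.4,"wx":0,"wy":0,"wz":0},{"dx":0,"dy":0,"dz":0,"wx":0,"wy":0,"wz":0}]'
python3 -m handwheel '[{"dx":0,"dy":0,"dz":-0.3,"wx":0,"wy":0,"wz":0},{"dx":0,"dy":0,"dz":-0.3,"wx":0,"wy":0,"wz":0},{"dx":0,"dy":0,"dz":-0.2,"wx":0,"wy":0,"wz":0},{"dx":0,"dy":0,"dz":-0.2,"wx":0,"wy":0,"wz":0},{"dx":0,"dy":0,"dz":0,"wx":0,"wy":0,"wz":0}]'
```

```text
time: 12.1
ee_pos: [632.5, -254.4, 67.6]
ee_rot: [-0.477, 0.477, 0.522, -0.522]
force: [0.5, 0.1, 0.0]
finger_gap: 0.6
time: 12.6
ee_pos: [633.0, -254.2, 57.4]
ee_rot: [-0.476, 0.477, 0.522, -0.522]
force: [1.1, -0.9, 1.3]
finger_gap: 0.4
```

```bash
python3 -m handwheel '[{"dx":0,"dy":0,"dz":-0.2,"wx":0,"wy":0,"wz":0},{"dx":0,"dy":0,"dz":-0.1,"wx":0,"wy":0,"wz":0},{"dx":0,"dy":0,"dz":-0.1,"wx":0,"wy":0,"wz":0}]'
python3 -m handwheel '[{"dx":0,"dy":0,"dz":-0.1,"wx":0,"wy":0,"wz":0},{"dx":0,"dy":0,"dz":-0.1,"wx":0,"wy":0,"wz":0}]'
```

```text
time: 12.9
ee_pos: [633.0, -254.2, 53.7]
ee_rot: [-0.476, 0.477, 0.522, -0.522]
force: [0.7, -1.2, 2.8]
finger_gap: 0.4
time: 13.1
ee_pos: [633.1, -254.3, 53.3]
ee_rot: [-0.476, 0.477, 0.523, -0.522]
force: [-3.2, 1.3, 13.8]
finger_gap: 0.1
```

The stop is felt at z ≈ 53.3 (13.8 N), which matches the 53 mm given. I lift clear and check.

```bash
python3 -m handwheel '[{"dx":0,"dy":0,"dz":3,"wx":0,"wy":0,"wz":0},{"dx":0,"dy":0,"dz":5,"wx":0,"wy":0,"wz":0},{"dx":0,"dy":0,"dz":5,"wx":0,"wy":0,"wz":0},{"dx":-4,"dy":0,"dz":3,"wx":0,"wy":0,"wz":0},{"dx":-4,"dy":3,"dz":0,"wx":0,"wy":0,"wz":0},{"dx":-4,"dy":3,"dz":0,"wx":0,"wy":0,"wz":0},{"dx":-4,"dy":3,"dz":0,"wx":0,"wy":0,"wz":0},{"dx":0,"dy":0,"dz":0,"wx":0,"wy":0,"wz":0},{"dx":0,"dy":0,"dz":0,"wx":0,"wy":0,"wz":0}]'
python3 - <<'E'
from h import *
s=cv2.cvtColor(grab_frame('scene'),cv2.COLOR_RGB2BGR); t=cv2.cvtColor(grab_frame('top'),cv2.COLOR_RGB2BGR)
s0=cv2.imread('pics/scene0.png')
a=cv2.resize(s0[130:430,180:480],(400,400),interpolation=cv2.INTER_CUBIC);b=cv2.resize(s[130:430,180:480],(400,400),interpolation=cv2.INTER_CUBIC)
cv2.imwrite('pics/f1.png',np.hstack([a,b])); cv2.imwrite('pics/f2.png',t)
E
```

```text
time: 14.0
ee_pos: [472.2, -162.7, 211.7]
ee_rot: [-0.476, 0.476, 0.524, -0.522]
force: [0.8, -1.2, 0.1]
finger_gap: 0.2
```

View pics/f1.png

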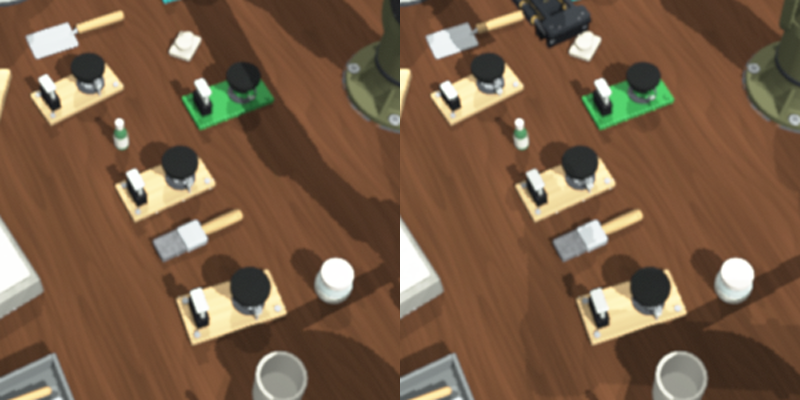

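View pics/f2.png

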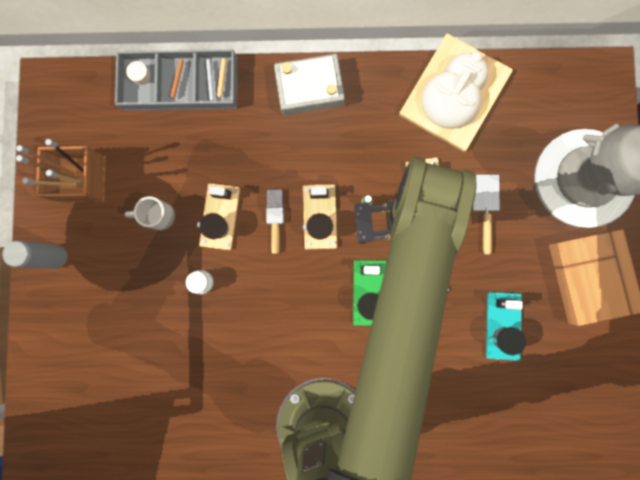

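The before/after crop shows R's tag (450,98) down to its holder, the other two tags (537,185) and (598,303) up, and everything else where it was.

```bash
python3 -c "
from workcell import order; print(order.sign_off())"
```

```text
the job is handed in; nothing more can be done
None
```

I pressed all three pads one after another, found the right-hand rest to be the softest, pushed its tag fully down, and handed the job in at about 14 s.

| Rest | Pad sank | At about |
|---|---|---|
| Left | 3 mm | 7 N (a little over the 5 N asked) |
| Middle | 6.6 mm | 5 N |
| Right | 16.3 mm | 4.7 N |

- **Tag:** it met its stop at a height of 53.3 mm with 13.8 N; the description gives 53 mm.
- **Last pictures:** the right tag is down, the left and middle tags are up, and the arm is clear of everything at about 212 mm. The jar, mug, brush, vial, scraper, ear cast and the green and turquoise look-alikes look unmoved.
- **Limits of the checks:** I judged the sinking from the tool's height and force readings. The witness sliders I did not measure; I only saw by eye that the right one was well down. Force readings wander by up to about 1 N. No check failed or disagreed.

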